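Set up the fudge cutter for a portion cut

ROBOT

A 6-joint arm with a two-finger parallel gripper is mounted at the origin on the work surface. World frame = base frame: x ahead of the robot, y to its left, z up, the work surface at z = 0. Lengths are in m, angles in degrees, forces in N, time in s.
With the tool pointing down it reaches from about 0.375 to 0.75 m from the base axis. Payload 9 kg.
Tool frame: the origin (TCP) lies where the fingers leave the gripper's body, on its centre line; the fingertips stand 73 mm ahead of it and the grasp point (between the pads) lies 54 mm ahead of it (robot.tip_reach is the distance from the TCP to the fingertips, in m); z points along the fingers, y is the line along which they close (so a half turn about z gives the same grasp; the last joint's range is limited). The gripper opens to 85 mm and grips with 20 to 120 N. Pads are 22 mm wide; open, the fingers measure 114 mm over their backs; the gripper's body (76 mm by 85 mm) begins 54 mm behind the grasp point. The pads swing forward as they close: fully open they stand 13 mm farther back than shut.
Start: joints at [-82.26, 5.964, 5.575, 89.605, 0, 77.527], TCP at [0.207, -0.563, 0.304] pointing down, gripper open.
Joint ranges: [-171.21, 171.21], [-48.23, 106.86], [-62.78, 66.21], [-105.2, 120.99], [-86.42, 89.51], [-180, 180]. Speed limits (degrees/s): [127.2, 127.2, 147.25, 180, 180, 180].

INTERFACE

Orientations are given as [roll, pitch, yaw] about the fixed x, y, z axes, in that order (R = Rz(yaw) Ry(pitch) Rx(roll)).
In Python, from plant import robot gives the robot as it stands. Calls block until the motion is done:
- robot.move_pose(position, orientation): joint-space move of the TCP to a pose.
- robot.line_to(position, vel=0.15, rotation=None, guard=None): straight line of the TCP; rotation=None keeps the orientation; vel is the mean speed in m/s. With guard (N) it stops when the force on the tool has changed by that much, and returns True; else False.
- robot.goto_joints(angles): joint-space move.
- robot.set_gripper(opening): finger opening in m; the grip force is fixed at half the most; returns when the fingers have stopped.
- robot.pause(seconds).
- robot.ik(position, orientation): joint angles nearest the present ones, or None.
- robot.observe(): the state.
- robot.grab_frame(name): name is "scene" or "top"; returns the picture (420x560x3 uint8, blue, green, red); there is no depth.
- robot.get_calibration(name): a dict with "vertical_fov" (degrees; the focal length in pixels is half the picture's height over the tangent of half this angle, whatever the lens; pixels are square), "cx", "cy" (the principal point, pixels), "k1" (the pictures are not rectified: a ray, as slopes to the right and down, at radius r is drawn at 1 + k1 r^2 times it, then the intrinsics apply), "rvec" (rotation vector, rad) and "tvec" (3), from world to camera coordinates, as OpenCV has them. Camera axes: x right, y down, z forward; pixel columns grow to the right and rows downward; lengths in m; the calibration is good to about 2 mm. A picture is of the moment at which its call begins. get_calibration takes no time and is no camera call.
A pose or a line that the arm cannot do raises robot.IKError and nothing moves.
- robot.job_done(): hands the job in; it is judged then, once.
The state is a dict: "time": time; "q": joint angles; "qvel": joint speeds; "joint_torque": joint torques, N m; "tool_pos": TCP position; "tcp_rot": TCP orientation; "ft_force": force on the tool from outside, world axes, zero at the start; "torque": the same for the moment, N m; "gripper_width": finger opening in m; "gripper_force": force on a finger pad.
Only numpy, scipy, OpenCV 4.12 (cv2) and the standard library are available. Lean on these libraries where they do the work, as an engineer would, in place of code of your own. Each camera call takes 0.05 s, during which the arm holds its last target. There are 200 camera calls.

TASK

Set up the fudge cutter for its next cut: slide the length stop until its pointer lines up with the memory clip on the scale and lock it with its clamp lever, turned clockwise to its end. Then lay every bar of fudge from the marble slab flat on the board, lengthwise along the fence and side by side, packed tight against the fence and against one another with their ends butted against the stop. Last, lay the aluminium straightedge on the board flush along the free side of the front bar, between the stop and the knife slot without covering the slot, and leave the knife, the sweet jar and the gift box where they are.

Things in the scene. Friction and masses are not known exactly. Their poses are not given: they have to be found in the camera images.
- cutter: fudge cutter, fixed: beech board 20 mm high, aluminium fence along its far edge. Origin at bench height where the fence's face (plane x=0) meets the knife slot (dark line along x at y=0). x points away from the robot through the fence, y left along it. Board x -265..45, y -250..85 mm; fence x 0..30, 35 mm above the board. Bars pack along y: n bars reach to x = -30 n mm
- carriage (a joint): travel of the length stop along the fence, in m: 0 parked at the right end, growing to the left (towards +y of the cutter and the knife slot), up to 0.10. It is stiff: it takes about 13 N to slide and stays where it is left, whatever the clamp does
- stop (a point): on the length stop, at the height of the board's top, moving with it; axes as the cutter's. x=0: fence face; y=0: stop face that the bars' right ends butt on. The stop is a steel arm (x -184..-2, y -12..0, z 1.5..31.5 mm from here) that can be gripped across its 12 mm from above; it hangs from an aluminium block on the fence (x -6..36, y -62..-2, top z 56 mm)
- pointer (a point): the black pointer of the length stop, behind the fence, in line with the stop face; axes as the cutter's
- clip: dark steel memory clip, 14 x 16 mm and 6 mm high, fixed on the scale strip behind the fence, its black ridge (at its own y=0) marking today's portion length; axes as the cutter's. The stop is set when the pointer is at the clip's y=0
- clamp (a joint): angle of the stop's clamp lever, rad: 0 loose, growing clockwise seen from above, end stop at 1.35 (locked). At 1.35 the lever lies across the fence, along the cutter's x. Friction about 0.08 N m; it stays where it is left
- clamp_grip (a point): middle of the clamp lever, a black wing 56 mm long (along this point's x), 12 mm thick (its y) and 24 mm high, this point being 12 mm below its top and 18 mm above the carriage block it turns on; the point lies on the pivot and turns with the lever. Grip it across its thickness
- slab: grey marble slab, 360 x 250 x 20 mm, fixed on the bench at the left; origin at the centre of its underside
- fudge1: bar of brown fudge, 200 mm long (its y), 30 mm wide (its x), 24 mm high, about 0.19 kg; origin at the centre of its underside. All bars are alike; three to five of them are present, starting side by side on the marble slab. It keeps its shape and may be pushed or gripped across its width
- fudge2: bar of brown fudge, 200 mm long (its y), 30 mm wide (its x), 24 mm high, about 0.19 kg; origin at the centre of its underside. All bars are alike; three to five of them are present, starting side by side on the marble slab. It keeps its shape and may be pushed or gripped across its width
- fudge3: bar of brown fudge, 200 mm long (its y), 30 mm wide (its x), 24 mm high, about 0.19 kg; origin at the centre of its underside. All bars are alike; three to five of them are present, starting side by side on the marble slab. It keeps its shape and may be pushed or gripped across its width
- fudge4: bar of brown fudge, 200 mm long (its y), 30 mm wide (its x), 24 mm high, about 0.19 kg; origin at the centre of its underside. All bars are alike; three to five of them are present, starting side by side on the marble slab. It keeps its shape and may be pushed or gripped across its width
- fudge5: bar of brown fudge, 200 mm long (its y), 30 mm wide (its x), 24 mm high, about 0.19 kg; origin at the centre of its underside. All bars are alike; three to five of them are present, starting side by side on the marble slab. It keeps its shape and may be pushed or gripped across its width
- rule: aluminium straightedge of T section, 120 mm long (its y), about 0.35 kg, starting on the bench at the right: a flat foot 60 mm wide (its x) and 8 mm thick with straight long edges at x = +-30 mm, and an upright rib 10 mm thick along its middle, 35 mm high in all, to grip. Origin at the centre of its underside
- knife: two-handled fudge knife, 380 mm long, lying beyond the cutter; origin at its middle. Leave it
- jar: clear jar of sweets with a steel lid, 100 mm across, 138 mm high; origin at the centre of its underside. Leave it
- giftbox: cardboard gift box with a pink lid, 92 x 92 x 49 mm; origin at the centre of its underside. Leave it
Mind the look-alikes: they are no part of the job. Leave any green look-alike of the fudge4 alone.

How it is judged:
By the outcome, as a careful person would: the job done as asked, in the order asked, and still so for the second after the job is handed in, with the robot touching nothing.
Of fudge1, fudge2, fudge3, fudge4, fudge5 only 3 to 5 are there at a start; the rules pass over those that are not, and their reading is None.
At some moment in a run one of fudge1, fudge2, fudge3, fudge4, fudge5, rule may be knocked a few centimetres aside while the robot is not near it.
Once in a run the grip may slacken for a moment while it holds something.
It also fails if it takes over 210 s, if anything falls off the work surface, if the arm or the gripper's body presses on something with over 40 N, if the wrist force passes 120 N, or if a joint passes its speed limit or range.

## Working session

There is one attempt and no reset: what is moved stays moved. The work goes in short steps, each a Python script; the robot and the scene stay as the last script left them, time stands still between calls to the robot, and variables do not carry over. Pictures are saved under pics/ and viewed, at most 14 in all, crops included, and the job is handed in when it is done.

```bash
ls; mkdir -p pics; python3 - <<'E'
from plant import robot
import cv2
for n in("scene","top"):
    cv2.imwrite(f"pics/{n}0.png",robot.grab_frame(n)); print(n,robot.get_calibration(n))
print(robot.observe())
E
```

```text
pics
scene {'vertical_fov': 57.99122415992924, 'cx': 279.1918021829248, 'cy': 208.89737221520545, 'k1': -0.00932566816556954, 'rvec': array([ 1.72886447,  1.67111253, -0.74404541]), 'tvec': array([-0.11904138, -0.31242703,  1.58380625])}
top {'vertical_fov': 47.283456905153315, 'cx': 292.88453892353965, 'cy': 210.48213226181258, 'k1': -0.06940644264693266, 'rvec': array([ 2.19495375, -2.18379727,  0.04076045]), 'tvec': array([0.09379081, 0.56502319, 1.574906  ])}
{'time': 0.1, 'q': array([-8.22605379e+01,  5.99492180e+00,  5.53182656e+00,  8.96047407e+01,
       -6.98397384e-04,  7.75263170e+01]), 'qvel': array([-0.05010734, -0.04804362,  0.11336732, -0.06317513,  0.03907967,
        0.04320406]), 'joint_torque': array([ 6.94310540e-03, -5.58212256e+01,  5.04715419e+01,  1.31052156e-02,
       -2.11482893e-04, -1.58981122e-07]), 'tool_pos': array([ 0.20728113, -0.56283129,  0.30320584]), 'tcp_rot': array([-1.79933614e+02, -1.39700467e-02,  2.02131374e+01]), 'ft_force': array([ 0.23020375, -0.13974217, -0.92771605]), 'torque': array([ 4.18907090e-05, -2.33300478e-02, -6.95813018e-03]), 'gripper_force': 0.0, 'gripper_width': 0.08521625550396371}
```

View pics/scene0.png

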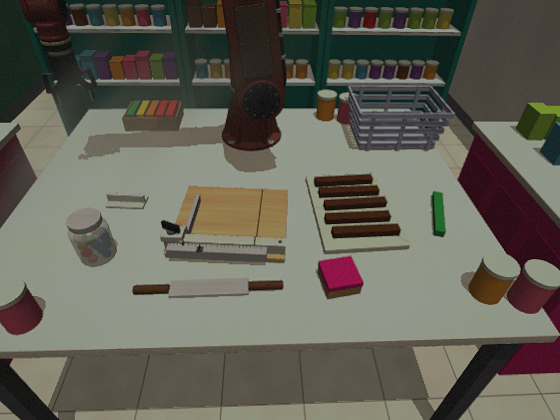

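View pics/top0.png

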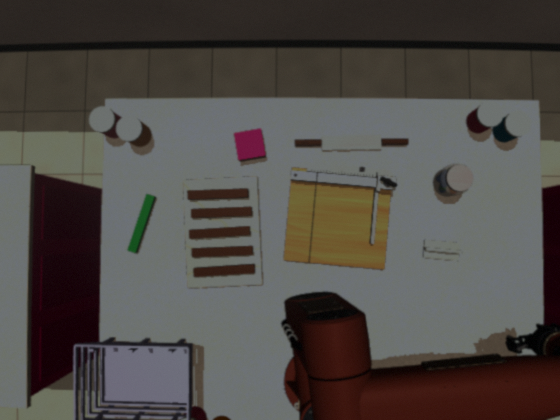

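The scene view shows the cutter at (235,220), five brown bars on the slab at (355,208), the green look-alike at (438,213), the rule at (127,201), the jar at (90,238), the gift box at (340,275) and the knife at (208,288). In the top view the board is at (338,218), the stop arm at (375,210), the clamp lever at (388,182), the clip probably at (362,169), the bars at x≈222 with y from 194 to 270, and the rule at (442,249).

Look-alikes: the green bar at top (141,223) is not one of the bars. The white, two-handled item at (352,143) is the knife, not the rule. Next is a close crop to check this.

```bash
cat > h.py <<'E'
import numpy as np, cv2
from plant import robot
def cam(n):
    c=robot.get_calibration(n); f=210/np.tan(np.radians(c["vertical_fov"]/2))
    R=cv2.Rodrigues(c["rvec"])[0]
    return np.array([[f,0,c["cx"]],[0,f,c["cy"]],[0,0,1]]),np.array([c["k1"],0,0,0,0.]),R,c["tvec"]
def ray(n,p):
    K,d,R,t=cam(n); u=cv2.undistortPoints(np.array(p,float).reshape(-1,1,2),K,d).reshape(-1,2)
    return -R.T@t,np.c_[u,np.ones(len(u))]@R
def on(n,p,z):
    o,v=ray(n,p); return o+v*((z-o[2])/v[:,2])[:,None]
def proj(n,P):
    K,d,R,t=cam(n); return cv2.projectPoints(np.array(P,float).reshape(-1,1,3),cv2.Rodrigues(R)[0],t,K,d)[0].reshape(-1,2)
def tri(ps,pt):
    (o1,v1),(o2,v2)=ray("scene",[ps]),ray("top",[pt]); A=np.c_[v1[0],-v2[0]]
    s=np.linalg.lstsq(A,o2-o1,rcond=None)[0]; a,b=o1+s[0]*v1[0],o2+s[1]*v2[0]
    return (a+b)/2,np.linalg.norm(a-b)
E
python3 - <<'E'
import cv2,numpy as np
from h import *
t=cv2.imread("pics/top0.png"); s=cv2.imread("pics/scene0.png")
z=lambda i,x,y,w,h,k:cv2.resize(np.clip(i[y:y+h,x:x+w]*1.6,0,255).astype(np.uint8),None,fx=k,fy=k,interpolation=cv2.INTER_CUBIC)
cv2.imwrite("pics/c1.png",z(t,275,150,200,130,4)); cv2.imwrite("pics/c2.png",z(s,95,175,200,130,4))
for n,im in(("top",t),):
    hsv=cv2.cvtColor(im,cv2.COLOR_BGR2HSV)
    m=((hsv[...,0]<15)&(hsv[...,1]>110)&(hsv[...,2]<110)).astype(np.uint8); m[:,:180]=0;m[:,270:]=0;m[:185]=0;m[280:]=0
    for c in cv2.findContours(m,0,2)[0]:
        if cv2.contourArea(c)>100:
            r=cv2.minAreaRect(c); b=cv2.boxPoints(r); P=on(n,b,.044); print("bar",on(n,[r[0]],.044).round(4),np.linalg.norm(P-np.roll(P,1,0),axis=1).round(3)[:2],r)
    print(hsv[230,340],hsv[220,290])
E
```

```text
bar [[0.368  0.3203 0.044 ]] [0.026 0.194] ((223.5774688720703, 270.1615295410156), (8.115317344665527, 59.401466369628906), 86.18592071533203)
bar [[0.429  0.3261 0.044 ]] [0.025 0.191] ((222.01275634765625, 251.31947326660156), (7.833736419677734, 58.27340316772461), 87.70938873291016)
bar [[0.4909 0.3355 0.044 ]] [0.026 0.194] ((219.3495635986328, 232.24334716796875), (7.849244117736816, 59.201927185058594), 86.18592071533203)
bar [[0.5568 0.3295 0.044 ]] [0.026 0.194] ((221.42437744140625, 212.07159423828125), (7.856706619262695, 59.11142349243164), 87.75425720214844)
bar [[0.6165 0.3417 0.044 ]] [0.026 0.192] ((217.9727325439453, 193.80499267578125), (7.876298427581787, 58.22975158691406), 87.75425720214844)
[ 22 141 112] [ 22 141 110]
```

View pics/c1.png

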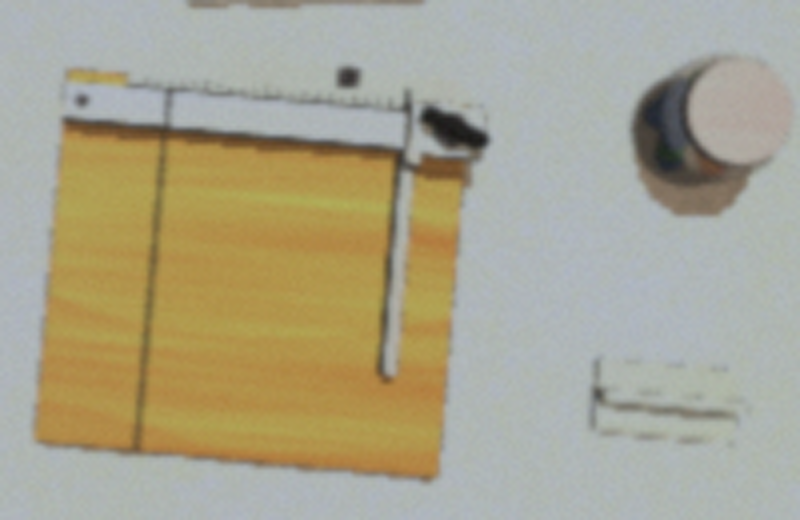

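View pics/c2.png

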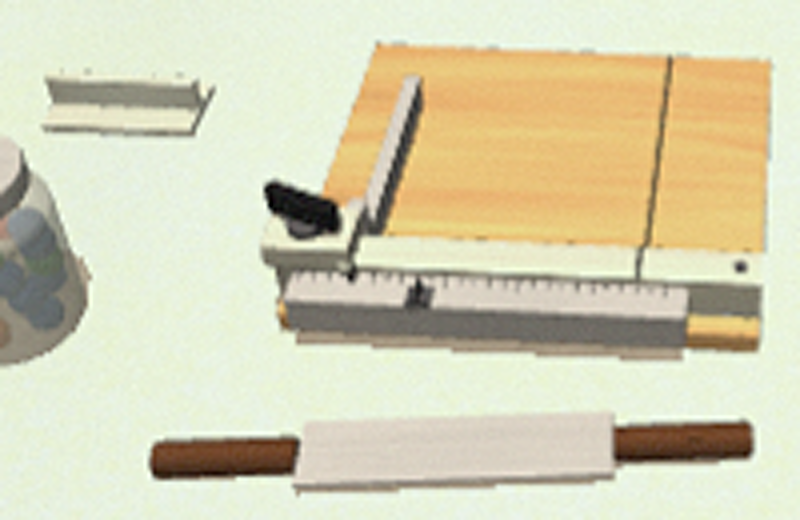

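The crops confirm the rule (T section) at c1 (665,400), away from the knife. The clip is at c1 (348,76) / scene (199.5,247). The pointer is behind the fence near c1 (408,97) / scene (182.5,242.5). The clamp lever spans c1 (425,113) to (487,138) and is loose. Next I'll measure these precisely.

```bash
cat >> h.py <<'E'
def avg(n,k=6): return np.mean([robot.grab_frame(n).astype(float) for _ in range(k)],0)
E
python3 - <<'E'
from h import *
T=avg("top");S=avg("scene"); np.save("T.npy",T);np.save("S.npy",S)
print("cam",ray("top",[[1,1]])[0],ray("scene",[[1,1]])[0])
sat=1-T.min(2)/(T.max(2)+1)
# edges by half-crossing of saturation, subpixel
def cross(prof):
    lo,hi=prof[0],prof[-1]; h=(lo+hi)/2; k=np.argmax((prof-h)*(hi-lo)>0); 
    return k-1+(h-prof[k-1])/(prof[k]-prof[k-1])
L=[];Rr=[];B=[];F=[]
for v in range(195,255,3):
    L.append((278+cross(sat[v,278:300]),v)); Rr.append((378+cross(sat[v,378:402]),v))
for u in range(290,382,4): B.append((u,254+cross(sat[254:276,u])))
for u in range(320,366,3): F.append((u,172+cross(sat[172:196,u])))
G=T.sum(2);D=[]
for v in range(195,258,3):
    p=G[v,305:325]; w=np.clip(np.median(p)-8-p,0,None); D.append((305+(w*np.arange(20)).sum()/w.sum(),v))
def fit(n,p,z,nm):
    P=on(n,p,z)[:,:2]; vx,vy,a,b=cv2.fitLine(P.astype(np.float32),cv2.DIST_HUBER,0,.001,.001).ravel(); 
    r=(P-[a,b])@[-vy,vx]; print(nm,"ang",np.degrees(np.arctan2(vy,vx)).round(2),"pt",a.round(4),b.round(4),"rms",r.std().round(5)); return np.array([vx,vy,a,b])
l=fit("top",L,.02,"left");r=fit("top",Rr,.02,"right");b=fit("top",B,.02,"bottom");f=fit("top",F,.055,"fence.055");fit("top",F,.02,"fence.02");d=fit("top",D,.02,"slot")
for nm,x in zip("lrbfd",(l,r,b,f,d)): print(nm,x)
E
```

```text
cam [0.48437032 0.07539814 1.60252218] [1.40659532 0.04173349 0.79998228]
left ang -4.98 pt 0.5391 0.1157 rms 0.00025
right ang -5.14 pt 0.5298 -0.2171 rms 0.00135
bottom ang 85.14 pt 0.3871 -0.0316 rms 0.00056
fence.055 ang 84.9 pt 0.6483 -0.0573 rms 0.00029
fence.02 ang 84.9 pt 0.652 -0.0603 rms 0.0003
slot ang -4.96 pt 0.5148 0.0337 rms 0.00036
l [ 0.9962309  -0.08674064  0.5390848   0.11573409]
r [ 0.9959856  -0.08951338  0.52975553 -0.21713316]
b [ 0.08472141  0.9964047   0.3871044  -0.03158479]
f [ 0.08884284  0.99604565  0.6482632  -0.05727243]
d [ 0.99625945 -0.08641269  0.5147657   0.03370877]
```

```bash
cat >> h.py <<'E'
YAW=-5.0; a_=np.radians(YAW); RC=np.array([[np.cos(a_),-np.sin(a_)],[np.sin(a_),np.cos(a_)]]); OC=RC@[.6525,.0786]
def c2w(x,y): return OC+RC@[x,y]
def w2c(P): return (np.atleast_2d(P)[:,:2]-OC)@RC
E
python3 - <<'E'
from h import *
T=np.load("T.npy");S=np.load("S.npy")
def dark(I,x0,y0,x1,y1,th):
    g=I.sum(2)[y0:y1,x0:x1]/3; w=np.clip(th-g,0,None); yy,xx=np.mgrid[y0:y1,x0:x1]; return np.array([(w*xx).sum(),(w*yy).sum()])/w.sum()
print(T.sum(2)[162:182,356:382:1].astype(int)//3)
print("scene");print(S.sum(2)[236:256,176:208].astype(int)//3)
E
```

```text
[[111 111 112 112 112 112 112 112 112 112 112 112 112 112 111 112 112 112
  112 112 113 112 111 112 112 112]
 [111 112 113 113 112 111 111 111 111 111 110 111 111 112 112 112 112 112
  112 111 112 111 111 111 112 111]
 [111 111 113 112 111 111 112 112 111 111 111 111 112 112 112 111 111 111
  111 111 111 112 112 111 112 111]
 [111 112 112 110 109 108 108 110 112 111 111 111 112 113 112 112 111 111
  110 111 112 111 111 112 112 112]
 [112 111 110 105  95  90  90  96 104 109 111 112 112 113 112 111 111 111
  111 112 112 112 112 111 111 112]
 [110 110 106  88  69  58  55  63  78 100 109 111 111 111 111 111 111 111
  111 112 112 112 111 111 111 112]
 [110 110 103  77  52  41  37  45  64  94 108 110 110 110 110 111 111 110
  111 111 112 111 111 110 112 112]
 [110 109 102  73  49  38  35  44  64  94 108 110 110 111 110 110 110 111
  111 110 110 111 110 110 111 111]
 [111 110 102  74  50  39  36  48  72  98 109 110 110 110 110 110 110 110
  110 110 110 110 110 109 109 109]
 [110 109 104  83  66  60  59  68  86 103 109 110 110 111 110 110 111 110
  110 109 105 105 108 110 110 109]
 [109 108 
[... 3047 characters left out ...]
2  46  40  75 131 136 134 133 133]
 [ 70  71  71  71  73  80  80  79  80  81  89  89  88  88  87  87  99  99
   99  92  51  40  43  42  38  35  70 119 116 115 114 117]
 [ 65  65  65  64  65  64  65  64  65  65  63  64  64  65  63  59  63  63
   63  64  60  52  53  55  60  59  64  81  80  79  78  82]
 [ 66  66  67  66  66  66  65  67  67  67  67  66  66  66  67  66  65  65
   65  65  65  60  63  63  67  66  66  65  63  64  63  63]
 [ 66  68  67  65  66  68  67  66  67  67  67  66  67  68  67  67  67  67
   66  66  67  67  67  67  66  66  66  66  65  66  65  66]
 [ 66  66  67  67  66  66  68  66  67  66  66  67  65  67  66  67  66  66
   66  66  66  66  67  66  66  67  67  66  66  66  66  66]]
```

```bash
python3 - <<'E'
from h import *
T=np.load("T.npy")
for nm,s,t in(("clip",(199.3,247),(361.9,168.6)),("ptr",(182.25,243.8),(376.45,172.2))):
    P,e=tri(s,t); print(nm,P.round(4),e.round(4),w2c(P).round(4))
    for z in(.03,.04,.05,.06): print(z,w2c(on("scene",[s],z)).round(4),w2c(on("top",[t],z)).round(4))
# stop arm face in top: bright top z=.0515
G=T.sum(2)/3
for v in (200,210,220,230,240): print(v,G[v,362:386].astype(int))
# lever blob
g=G[172:194,374:402]; m=(g<45).astype(np.uint8)
c=max(cv2.findContours(m,0,2)[0],key=cv2.contourArea)+[374,172]; r=cv2.minAreaRect(c); b=on("top",cv2.boxPoints(r),.106); print(r,w2c(on("top",[r[0]],.106)),w2c(b).round(4))
E
```

```text
clip [ 0.6992 -0.1263  0.0582] 0.0007 [[ 0.055  -0.1435]]
0.03 [[ 0.0287 -0.1518]] [[ 0.0593 -0.1472]]
0.04 [[ 0.0381 -0.1487]] [[ 0.0578 -0.146 ]]
0.05 [[ 0.0474 -0.1457]] [[ 0.0563 -0.1448]]
0.06 [[ 0.0567 -0.1426]] [[ 0.0548 -0.1436]]
ptr [ 0.6875 -0.1731  0.0595] 0.001 [[ 0.0475 -0.1911]]
0.03 [[ 0.0197 -0.2016]] [[ 0.0519 -0.196 ]]
0.04 [[ 0.0291 -0.1979]] [[ 0.0504 -0.1945]]
0.05 [[ 0.0385 -0.1942]] [[ 0.049 -0.193]]
0.06 [[ 0.0479 -0.1904]] [[ 0.0475 -0.1915]]
200 [ 89  89  89  88  88  87  87  87  86  84  73  63  89 105 107 100  90  86
  85  85  85  86  85  85]
210 [ 80  80  80  81  80  81  80  80  80  74  59  74  98 107 103  89  79  76
  76  76  76  76  75  76]
220 [ 84  84  84  84  84  84  84  83  77  59  64  93 105 102  87  82  84  85
  85  85  85  85  85  85]
230 [ 84  83  84  85  84  84  85  78  57  56  90 104 102  88  84  83  84  84
  84  84  83  82  82  82]
240 [ 83  82  83  83  84  82  77  60  58  90 105 101  85  81  82  82  83  82
  83  83  82  84  83  83]
((387.84613037109375, 182.2307586669922), (16.086305618286133, 6.656403064727783), 33.6900634765625) [[ 0.01262594 -0.22291585]] [[ 0.0155 -0.1958]
 [ 0.0339 -0.2059]
 [ 0.0098 -0.2501]
 [-0.0086 -0.2399]]
```

```bash
cat >> h.py <<'E'
def pt(x,y,tip): # cutter-frame tool point, fingertip height
    return [*c2w(x,y),tip+robot.tip_reach]
def rot(y): return [180,0,((y+YAW+180)%360)-180]   # yaw in cutter frame
def st():
    o=robot.observe(); p=o["tool_pos"]; return "t",round(o["time"],1),"tool",w2c(p)[0].round(4),round(p[2],4),"w",round(o["gripper_width"],4),"F",o["ft_force"].round(1)
def ptr():
    T,S=avg("top",4),avg("scene",4); return T,S
E
python3 - <<'E'
from h import *
import robot_ if False else None
E
python3 - <<'E'
from h import *
r=robot
r.move_pose(pt(-.09,-.197,.2),rot(180)); r.set_gripper(.045)
r.line_to(pt(-.09,-.197,.08),vel=.25)
print(r.line_to(pt(-.09,-.197,.027),vel=.1,guard=8)); print(*st())
r.set_gripper(0); print(*st())
y0=w2c(r.observe()["tool_pos"])[0][1]
r.line_to(pt(-.09,y0+.0475,.027),vel=.03); print(*st())
r.set_gripper(.045); r.line_to(pt(-.09,y0+.0475,.1),vel=.25); print(*st())
r.line_to(pt(-.16,-.0,.2),vel=.3)
T=avg("top");S=avg("scene");np.save("T1.npy",T);np.save("S1.npy",S)
z=lambda i,x,y,w,h,k:cv2.resize(np.clip(i[y:y+h,x:x+w]*1.5,0,255).astype(np.uint8),None,fx=k,fy=k,interpolation=cv2.INTER_CUBIC)
cv2.imwrite("pics/m1.png",np.vstack([z(T,330,155,80,30,9),z(S,160,225,80,30,9)]))
E
```

```text
False
t 4.4 tool [-0.0897 -0.1971] 0.1002 w 0.0448 F [ 0.2 -0.4  0.3]
t 4.8 tool [-0.0895 -0.1979] 0.1007 w 0.0109 F [-2.  -4.9  5.3]
t 6.5 tool [-0.0895 -0.1524] 0.1007 w 0.0111 F [ -3.7 -11.9   3.9]
t 7.4 tool [-0.0894 -0.1504] 0.1737 w 0.0448 F [-0.5 -0.1 -0.2]  File "<stdin>", line 2
    import robot_ if False else None
                  ^^
SyntaxError: invalid syntax
```

View pics/m1.png

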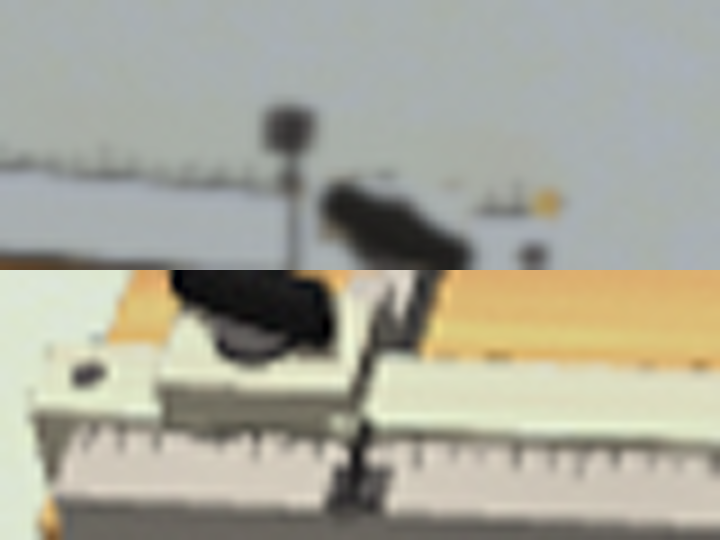

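The pointer sits almost under the clip, still about 1 px to its right (top crop: clip at (289,130), pointer at (293,182)). I'll quantify that now.

```bash
cat >> h.py <<'E'
def cen(I,v,u0,u1,th):
    p=I.sum(2)[v,u0:u1]/3; w=np.clip(th-p,0,None); return (w*np.arange(u0,u1)).sum()/w.sum()
def align(T,S):
    tc=[(cen(T,v,357,368,105),v) for v in(167,168,169,170)]; tp=[(cen(T,v,359,367,92),v) for v in(177,178,179,180,181)]
    print("clip top",w2c(on("top",tc,.059)).mean(0).round(4),"ptr(carriage line, z.076)",w2c(on("top",tp,.076)).mean(0).round(4))
E
python3 - <<'E'
from h import *
T=np.load("T1.npy");S=np.load("S1.npy")
G=T.sum(2)/3; print(G[164:187,355:372].astype(int))
G=S.sum(2)/3; print(G[236:254,190:208].astype(int))
E
```

```text
[[115 115 115 116 115 115 115 115 115 115 115 115 114 115 115 116 115]
 [115 115 115 115 114 112 111 111 113 115 115 115 115 116 116 115 115]
 [114 114 114 114 108  99  94  93 100 107 113 115 116 116 116 115 115]
 [114 114 114 109  91  71  60  57  66  81 103 113 116 115 115 115 114]
 [114 114 113 107  79  54  44  38  46  66  98 112 114 114 115 114 114]
 [114 114 113 106  75  50  40  35  44  67  97 112 114 114 114 113 114]
 [113 114 113 105  76  50  39  36  48  75 101 112 114 114 115 114 114]
 [114 114 113 107  86  66  52  45  61  87 106 113 114 113 114 113 113]
 [112 112 111 110 105  98  82  67  85 104 111 114 114 114 114 114 114]
 [107 110 104 107 110 105  86  72  93 110 113 113 112 111 110 110 110]
 [ 98 102  96 102 105  95  71  61  86 107 111 105  99  96  95 102 103]
 [ 86  88  86  91  94  87  66  56  78 102 103  83  64  61  74  93 103]
 [107 105  99  96  97  91  79  68  84 100  88  57  34  31  41  58  77]
 [115 115 112 111 110 109 100  83  94 101  74  39  23  22  24  29  40]
 [117 116 116 115 116 115 107  87  97 103  74  38  22  21  22  22  23]
 [116 116 116 116 116 115 107  86  
[... 1184 characters left out ...]
100 104 121 112  96 117]
 [133 124 127 136 127 104 139 137 110  15  68 127 128 129 137 124  99 136]
 [133 134 134 133 133 126 130 104  88  17  56 104 105 116 135 123 101 134]
 [134 133 133 133 134 136 124  57  44  19  34  60  62  89 135 130 124 133]
 [134 133 133 133 134 133 114  53  42  22  48  57  63 104 136 133 133 132]
 [135 134 134 134 135 129  96  50  37  31  60  55  65 115 134 133 133 132]
 [126 128 137 136 138 128  67  35  32  31  46  41  75 131 136 134 134 134]
 [ 87  88 101 100 100  93  51  40  44  43  39  38  71 119 116 115 115 118]
 [ 64  60  64  63  63  65  61  52  52  55  61  60  65  82  80  80  79  82]
 [ 67  66  65  67  66  67  66  62  62  64  66  66  66  64  64  63  64  64]]
```

```bash
python3 - <<'E'
from h import *
from scipy.ndimage import shift
from scipy.optimize import minimize
for n,a,b,box,z in(("top","T.npy","T1.npy",(376,172,402,190),.106),("scene","S.npy","S1.npy",(158,216,184,238),.1)):
    A,B=np.load(a).sum(2),np.load(b).sum(2); x0,y0,x1,y1=box; best=None
    c=np.array([(x0+x1)/2,(y0+y1)/2])
    P=on(n,[c],z)[0]
    guess=proj(n,[P+[*(RC@[0,.047]),0]])[0]-c
    f=lambda d: ((shift(B,(-d[1],-d[0]),order=3)-A)[y0:y1,x0:x1]**2).mean()
    r=minimize(f,guess,method="Nelder-Mead",options=dict(xatol=.01,fatol=.01)); Q=on(n,[c+r.x],z)[0]
    print(n,guess.round(2),r.x.round(2),r.fun,w2c(Q)-w2c(P))
for n in("top","scene"):
    print(n,proj(n,[[*c2w(.055,-.1435),.058],[*c2w(.0475,-.1435),.058],[*c2w(.0475,-.1435),.0595]]).round(2))
E
```

```text
top [-14.91  -1.38] [-14.52  -1.41] 764.8878114483972 [[0.00021082 0.04577999]]
scene [17.54  0.8 ] [17.07  0.66] 2490.2810989554137 [[-0.00044576  0.04564562]]
top [[361.78 168.63]
 [361.59 170.92]
 [361.65 170.86]]
scene [[199.17 247.05]
 [199.74 245.02]
 [199.67 244.63]]
```

```bash
python3 - <<'E'
from h import *
r=robot
T0=np.load("T1.npy");S0=np.load("S1.npy")
r.line_to(pt(-.09,-.153,.1),vel=.3); r.line_to(pt(-.09,-.153,.027),vel=.15,guard=8); r.set_gripper(0); print(*st())
r.line_to(pt(-.09,-.1486,.027),vel=.02); r.pause(.2); print(*st())
r.set_gripper(.045); r.line_to(pt(-.09,-.1486,.1),vel=.25); print(*st())
r.line_to(pt(-.16,-.0,.2),vel=.3)
T=avg("top");S=avg("scene");np.save("T1.npy",T);np.save("S1.npy",S)
from scipy.ndimage import shift
from scipy.optimize import minimize
for n,A,B,box,z in(("top",T0,T,(361,172,387,190),.106),("scene",S0,S,(175,217,201,239),.1)):
    A,B=A.sum(2),B.sum(2);x0,y0,x1,y1=box
    c=np.array([(x0+x1)/2,(y0+y1)/2]); P=on(n,[c],z)[0]
    f=lambda d: ((shift(B,(-d[1],-d[0]),order=3)-A)[y0:y1,x0:x1]**2).mean()
    q=minimize(f,[0.1,0.1],method="Nelder-Mead",options=dict(xatol=.01,fatol=.01)); print(n,q.x.round(2),q.fun,w2c(on(n,[c+q.x],z)[0])-w2c(P))
print((S.sum(2)/3)[240:248,196:204].astype(int)); print((T.sum(2)/3)[171:176,357:367].astype(int))
E
```

```text
t 10.6 tool [-0.0893 -0.153 ] 0.1011 w 0.0109 F [-0.6  2.9  7.1]
t 11.2 tool [-0.0893 -0.1506] 0.1011 w 0.0108 F [-2.8 -8.2  4.4]
t 12.0 tool [-0.0894 -0.1487] 0.1737 w 0.045 F [-1.3  0.2 -0.7]
top [-0.59  0.04] 125.21975741002716 [[-0.00029231  0.00183727]]
scene [0.63 0.  ] 301.486344806188 [[-0.0001005   0.00166334]]
[[ 71  71  72  70  70 105 148 144]
 [ 75  87  99  96  82 101 151 148]
 [ 74  93 102  95  61  59 103 104]
 [ 67  75  81  68  33  32  67  77]
 [119 110  70  42  19  55  98 106]
 [139 137 111  22  28  84 131 129]
 [129 102  90  20  35  77 108 116]
 [124  58  45  19  37  62  62  89]]
[[113 107  86  65  49  51  66  89 106 113]
 [112 110 105  94  70  74  93 106 111 114]
 [105 108 111 101  73  78 101 112 113 112]
 [ 97 102 105  93  65  67  98 113 112 105]
 [ 85  90  94  84  61  64  96 110 101  78]]
```

Aligned in both views (scene: pointer 200.05 against ridge 200.0). Next is the clamp.

```bash
python3 - <<'E'
from h import *
r=robot
p=(.014,-.1757)
r.move_pose(pt(*p,.18),rot(-102.65)); r.set_gripper(.05)
print(r.line_to(pt(*p,.084),vel=.15,guard=8)); r.set_gripper(0); print(*st())
for a in(-120,-140,-160,-178,-181.5): r.line_to(pt(*p,.084),rotation=rot(a),vel=.05)
o=r.observe(); print(*st(),o["tcp_rot"],o["torque"])
r.set_gripper(.05); r.line_to(pt(*p,.16),vel=.25); print(*st())
r.line_to(pt(-.16,.0,.2),vel=.3)
T=avg("top");S=avg("scene");np.save("T2.npy",T)
z=lambda i,x,y,w,h,k:cv2.resize(np.clip(i[y:y+h,x:x+w]*1.5,0,255).astype(np.uint8),None,fx=k,fy=k,interpolation=cv2.INTER_CUBIC)
cv2.imwrite("pics/m2.png",np.vstack([z(T,330,155,80,30,9),z(S,160,220,80,35,9)]))
E
```

```text
False
t 16.3 tool [ 0.0152 -0.1758] 0.1581 w 0.0108 F [5.5 0.6 5. ]
t 18.4 tool [ 0.0173 -0.1784] 0.1583 w 0.0107 F [ 17.4 -13.1  -5.6] [-179.71160859    0.48800591  173.46019061] [-2.58200151 -3.49112941  0.79824641]
t 19.4 tool [ 0.0145 -0.1758] 0.2341 w 0.0497 F [-0.1 -0.8 -0.4]
```

View pics/m2.png

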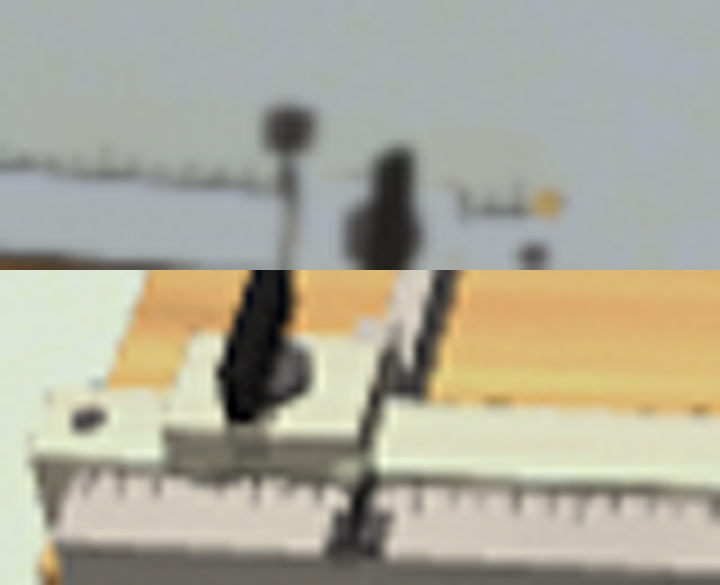

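The lever lies across the fence along the cutter's x, so it is locked. I'll check that the carriage kept its place.

```bash
python3 - <<'E'
from h import *
T=np.load("T2.npy");S=avg("scene")
print((S.sum(2)/3)[240:248,196:204].astype(int)); print((T.sum(2)/3)[171:176,357:367].astype(int))
A=np.load("T1.npy").sum(2)/3; B=T.sum(2)/3
for v in(205,215,225,235): 
    p=lambda G:cen(T if G is B else np.load("T1.npy"),v,352,368,70)
    print(v,cen(np.load("T1.npy"),v,350,370,75).round(2),cen(T,v,350,370,75).round(2))
E
```

```text
[[ 71  72  72  69  69 106 147 144]
 [ 74  88  98  97  81 100 151 148]
 [ 73  93 101  96  61  58 103 104]
 [ 67  75  80  67  34  32  68  76]
 [119 111  71  43  19  56  99 105]
 [139 137 111  22  28  84 130 129]
 [130 103  89  18  35  78 108 116]
 [124  58  45  20  33  60  62  89]]
[[113 107  86  66  49  51  66  88 107 113]
 [111 110 105  94  71  74  94 106 112 114]
 [105 108 110 100  74  77 101 112 114 113]
 [ 97 102 105  92  65  67  98 113 114 112]
 [ 86  90  94  85  62  64  96 113 115 115]]
205 357.64 357.64
215 355.19 355.19
225 355.99 356.0
235 355.0 355.0
```

Nothing moved. Now the bars, starting with one.

```bash
cat >> h.py <<'E'
YS=-.1437
def bars(n="top",show=False):
    im=avg(n,2).astype(np.uint8); hsv=cv2.cvtColor(im,cv2.COLOR_BGR2HSV)
    m=((hsv[...,0]<15)&(hsv[...,1]>110)&(hsv[...,2]<110)).astype(np.uint8); m[:,:170]=0;m[:,420:]=0;m[:178]=0;m[288:]=0
    out=[]
    for c in cv2.findContours(m,0,2)[0]:
        if cv2.contourArea(c)>150:
            k=np.zeros_like(m); cv2.drawContours(k,[c],-1,1,-1); v,u=np.nonzero(k)
            P=on(n,np.c_[u,v],.044)[:,:2]; mu=P.mean(0); w,V=np.linalg.eigh(np.cov((P-mu).T)); d=V[:,1]*np.sign(V[1,1])
            out.append((mu[0],mu[1],np.degrees(np.arctan2(d[1],d[0])),*np.sqrt(12*w)))
    return np.array(out)
def pick(b):
    yaw=b[2]-180; R=[180,0,yaw]; z=.024+robot.tip_reach
    robot.move_pose([b[0],b[1],z+.09],R); robot.set_gripper(.046)
    g=robot.line_to([b[0],b[1],z],vel=.2,guard=10); robot.set_gripper(0); print("pick",g,*st())
    robot.line_to([b[0],b[1],z+.08],vel=.2)
def place(x):
    y=YS+.1+.015
    robot.move_pose(pt(x,y,.10),rot(-90)); print(*st())
    if robot.observe()["gripper_width"]<.025: return print("LOST")
    robot.line_to(pt(x,y,.0265),vel=.2)
    g=robot.line_to(pt(x,y-.035,.0265),vel=.03,guard=5); print("butt",g,*st())
    yy=w2c(robot.observe()["tool_pos"])[0][1]
    robot.line_to(pt(x,yy,.0235),vel=.03,guard=6); robot.set_gripper(.04); print(*st())
    robot.line_to(pt(x,yy,.11),vel=.25)
E
python3 - <<'E'
from h import *
B=bars(); print(B.round(3))
b=B[np.argmax(B[:,0])]; pick(b); place(-.037)
robot.line_to(pt(-.16,.1,.2),vel=.3)
cv2.imwrite("pics/b1.png",cv2.resize(np.clip(robot.grab_frame("top")[150:290,170:420]*1.6,0,255).astype(np.uint8),None,fx=3,fy=3)); B=bars(); print(B.round(3)); print(w2c(B).round(3)) 
E
```

```text
[[3.68000e-01 3.19000e-01 9.41760e+01 2.60000e-02 1.94000e-01]
 [4.29000e-01 3.25000e-01 9.26420e+01 2.50000e-02 1.92000e-01]
 [4.91000e-01 3.36000e-01 9.39360e+01 2.50000e-02 1.94000e-01]
 [5.57000e-01 3.30000e-01 9.23400e+01 2.50000e-02 1.92000e-01]
 [4.50000e-01 2.30000e-02 1.65547e+02 1.72000e-01 2.75000e-01]
 [6.16000e-01 3.43000e-01 9.21170e+01 2.50000e-02 1.93000e-01]]
pick False t 23.7 tool [-0.0671  0.3177] 0.0992 w 0.0287 F [-0.2 -0.7  6.7]
t 25.6 tool [-0.037  -0.0277] 0.1724 w 0.0285 F [-0.3 -0.6 -2. ]
butt True t 26.8 tool [-0.0374 -0.0455] 0.0985 w 0.0286 F [-0.4 -0.5 -1.8]
t 27.3 tool [-0.037  -0.0456] 0.0959 w 0.0397 F [ 0.9 -0.3  0.5]
[[ 4.5800e-01  2.1500e-01  8.3241e+01  2.7600e-01  3.0800e-01]
 [ 6.1600e-01 -1.9000e-02  8.5015e+01  3.0000e-02  1.9600e-01]]
[[-0.215  0.176]
 [-0.037 -0.044]]
```

View pics/b1.png

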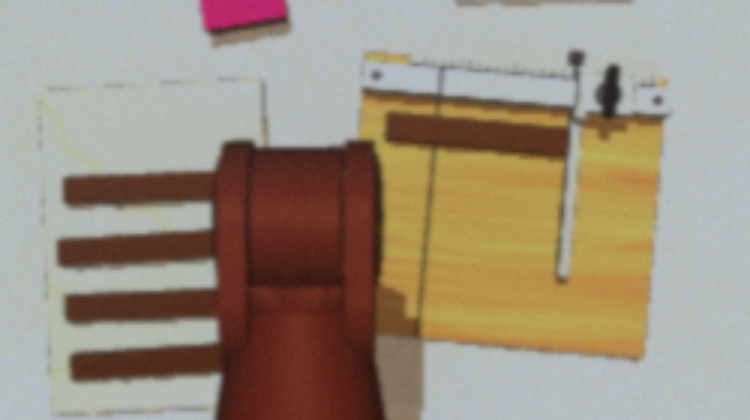

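The first bar lies parallel to the fence and butted on the stop. Now bars 2 and 3, then the rake.

```bash
cat >> h.py <<'E'
def slab():
    B=bars(); B=B[(B[:,3]<.04)&(B[:,4]>.17)&(B[:,1]>.2)]; return B[np.argsort(-B[:,0])]
def rake(n,x0,y=YS+.1,guard=10):
    r=robot; r.set_gripper(.085)
    r.move_pose(pt(x0,y,.08),rot(180)); print("down",r.line_to(pt(x0,y,.013),vel=.1,guard=8),*st())
    g=r.line_to(pt(-.03*n+.0,y,.013),vel=.04,guard=guard); print("rake",g,*st())
    x=w2c(r.observe()["tool_pos"])[0][0]; r.line_to(pt(x-.01,y,.013),vel=.1); r.line_to(pt(x-.01,y,.11),vel=.25)
E
python3 - <<'E'
from h import *
for x in(-.089,-.141):
    B=slab(); print(B.round(3)); pick(B[0]); place(x)
rake(3,-.185)
robot.line_to(pt(-.2,.1,.2),vel=.3)
cv2.imwrite("pics/b2.png",cv2.resize(np.clip(robot.grab_frame("top")[150:290,170:420]*1.6,0,255).astype(np.uint8),None,fx=3,fy=3))
E
```

```text
[]Traceback (most recent call last):
  File "<stdin>", line 3, in <module>
IndexError: index 0 is out of bounds for axis 0 with size 0
```

```bash
python3 - <<'E'
from h import *
robot.line_to(pt(-.16,-.02,.2),vel=.3)
for x in(-.089,-.141):
    B=slab(); print(B.round(3)); pick(B[0]); place(x)
rake(3,-.185)
robot.line_to(pt(-.2,.15,.2),vel=.3)
cv2.imwrite("pics/b2.png",cv2.resize(np.clip(robot.grab_frame("top")[150:290,170:420]*1.6,0,255).astype(np.uint8),None,fx=3,fy=3))
E
```

```text
[[5.5700e-01 3.3000e-01 9.2317e+01 2.5000e-02 1.9200e-01]
 [4.9100e-01 3.3500e-01 9.3951e+01 2.5000e-02 1.9400e-01]
 [4.2900e-01 3.2500e-01 9.2642e+01 2.5000e-02 1.9200e-01]
 [3.6800e-01 3.1900e-01 9.4123e+01 2.6000e-02 1.9400e-01]]
pick False t 31.9 tool [-0.1255  0.2994] 0.0992 w 0.0287 F [-0.4 -0.9  6.7]
t 33.7 tool [-0.0891 -0.0278] 0.1723 w 0.0285 F [ 0.1  0.5 -1.9]
butt True t 34.9 tool [-0.0894 -0.047 ] 0.0985 w 0.0289 F [-0.5  0.5 -1.7]
t 35.4 tool [-0.089  -0.0471] 0.0959 w 0.0404 F [-0.3  0.6 -0.7]
[[4.910e-01 3.360e-01 9.398e+01 2.500e-02 1.930e-01]]
pick False t 38.5 tool [-0.1912  0.2993] 0.099 w 0.0287 F [-0.1 -0.1  6.5]
t 40.3 tool [-0.1411 -0.0279] 0.1723 w 0.0286 F [-1.  -0.6 -2.6]
butt True t 41.5 tool [-0.1415 -0.048 ] 0.0984 w 0.0287 F [ 0.1  0.5 -1.7]
t 42.1 tool [-0.141 -0.048] 0.096 w 0.0401 F [0.5 0.5 0.7]
down False t 45.3 tool [-0.1846 -0.0438] 0.0862 w 0.0848 F [-0.2  0.3 -0.2]
rake True t 47.1 tool [-0.1016 -0.0436] 0.0849 w 0.085 F [ 0.4 -0.5  0.7]
```

View pics/b2.png

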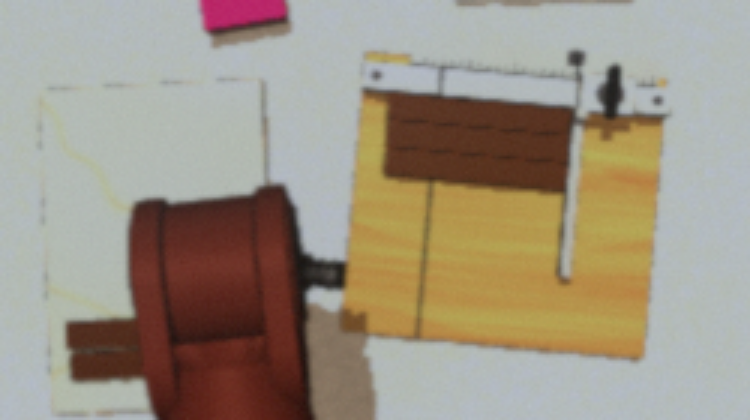

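Three bars are packed tight against the fence and butted on the stop. On the slab the last two bars now lie close together at crop (105,333) and (105,365), so one was knocked. I'll measure them clear of the arm.

```bash
python3 - <<'E'
from h import *
robot.line_to(pt(-.17,-.05,.2),vel=.3)
im=robot.grab_frame("top")
cv2.imwrite("pics/b3.png",cv2.resize(np.clip(im[180:300,170:290]*1.6,0,255).astype(np.uint8),None,fx=5,fy=5))
hsv=cv2.cvtColor(im,cv2.COLOR_BGR2HSV)
m=((hsv[...,0]<15)&(hsv[...,1]>110)&(hsv[...,2]<75)).astype(np.uint8); m[:,:170]=0;m[:,280:]=0;m[:178]=0;m[300:]=0
for c in cv2.findContours(m,0,2)[0]:
    if cv2.contourArea(c)>50: print(on("top",cv2.boxPoints(cv2.minAreaRect(c)),.044)[:,:2].round(3).tolist(),cv2.contourArea(c))
print(im.astype(int).sum(2)[240:275,200:245:22].T)
E
```

```text
[[0.408, 0.422], [0.417, 0.226], [0.359, 0.223], [0.349, 0.419]] 929.5
[[340 340 341 336 339 335 339 335 335 336 331 327 326 336 336 329 273 158
  105 101 100  98 102  98 105 108 121 126 120 102 100  98  95  97  98]
 [336 334 336 336 337 338 332 338 342 337 336 337 337 329 323 284 160 110
  106 110 110 107 103 107 105  94  89  95 102 101  99  99  96 101 110]
 [343 337 343 342 342 342 342 339 339 343 336 333 337 332 291 167 107 112
  113 108 107 109 109  92  83 102 105 106 101 106 100 103 106 149 244]]
```

View pics/b3.png

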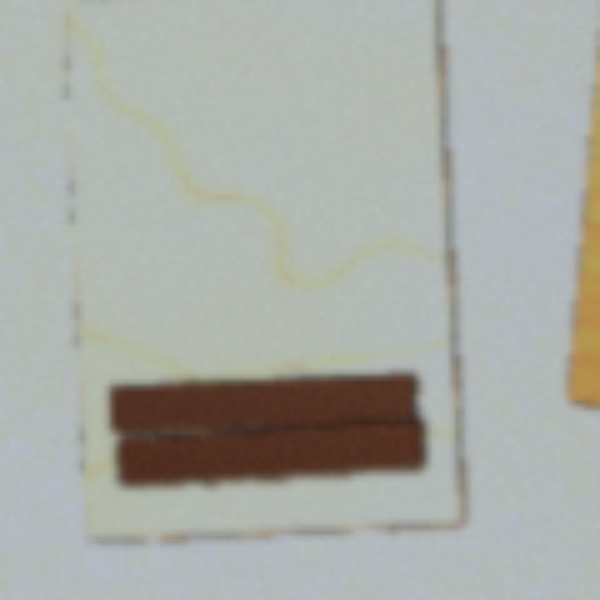

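The two bars lie almost touching at crop (265,430), about 60 mm across together, and a single bar can't be gripped between them. The pair fits the 85 mm opening, so I'll carry both at once.

```bash
python3 - <<'E'
from h import *
r=robot; R=[180,0,92.6-180]; x,y=.3833,.3225; tz=.018; z=tz+r.tip_reach
r.set_gripper(.085); r.move_pose([x,y,z+.09],R)
print(r.line_to([x,y,z],vel=.15,guard=10)); r.set_gripper(0); print(*st())
r.line_to([x,y,z+.01],vel=.05); r.line_to([x,y,z+.08],vel=.15); print(*st())
X,Y=-.147,YS+.1+.018
r.move_pose(pt(X,Y,.09),rot(-90)); print(*st())
if r.observe()["gripper_width"]>.05:
    r.line_to(pt(X,Y,tz+.0025),vel=.15)
    g=r.line_to(pt(X,Y-.035,tz+.0025),vel=.03,guard=5); print("butt",g,*st())
    yy=w2c(r.observe()["tool_pos"])[0][1]
    r.line_to(pt(X,yy,tz-.0005),vel=.03,guard=6); r.set_gripper(.07); print(*st())
    r.line_to(pt(X,yy,.11),vel=.25)
    rake(5,-.205)
r.line_to(pt(-.2,.17,.2),vel=.3)
cv2.imwrite("pics/b4.png",cv2.resize(np.clip(r.grab_frame("top")[150:290,170:420]*1.6,0,255).astype(np.uint8),None,fx=3,fy=3))
E
```

```text
False
t 52.5 tool [-0.2981  0.2765] 0.092 w 0.0586 F [-1.4 -0.9  7.8]
t 53.4 tool [-0.299   0.2759] 0.1698 w 0.0587 F [-0.4  0.3 -4.1]
t 54.7 tool [-0.1474 -0.0248] 0.1623 w 0.0591 F [-0.3  0.5 -4.1]
butt True t 56.1 tool [-0.1475 -0.0468] 0.0924 w 0.0587 F [-0.2  0.6 -2.8]
t 56.6 tool [-0.1469 -0.047 ] 0.0901 w 0.0697 F [-0.3  1.1  0.8]
down False t 59.6 tool [-0.2047 -0.0438] 0.0861 w 0.085 F [ 0.3  0.1 -0.1]
rake True t 60.6 tool [-0.1614 -0.0436] 0.0848 w 0.0847 F [ 0.1  0.2 -0.5]
```

View pics/b4.png

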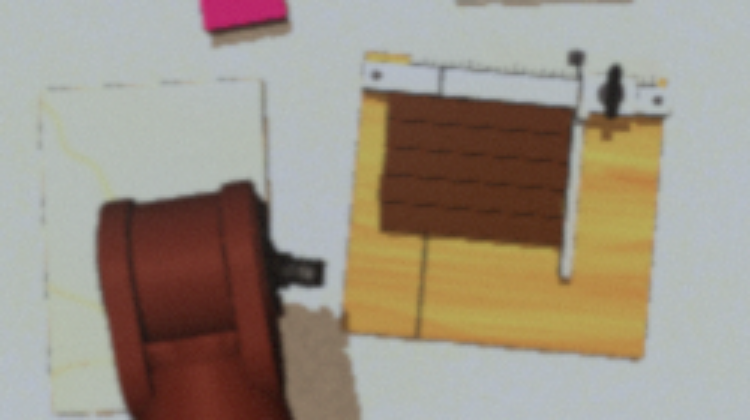

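All five bars are packed. The left end of one of the last pair (crop (383,205)) sticks out slightly, so I'll tap each end toward the stop.

```bash
python3 - <<'E'
from h import *
r=robot; r.set_gripper(0)
r.move_pose(pt(-.135,.10,.12),rot(180))
for x in(-.135,-.105,-.075,-.045,-.015):
    r.line_to(pt(x,.095,.06),vel=.25); r.line_to(pt(x,.095,.026),vel=.2)
    g=r.line_to(pt(x,.055,.026),vel=.025,guard=5); print(g,*st()); r.line_to(pt(x,.09,.026),vel=.2); r.line_to(pt(x,.09,.06),vel=.2)
rake(5,-.195)
r.line_to(pt(-.17,.16,.2),vel=.3)
T=avg("top",4);np.save("T3.npy",T)
cv2.imwrite("pics/b5.png",cv2.resize(np.clip(T[160:270,280:400]*1.6,0,255).astype(np.uint8),None,fx=6,fy=5,interpolation=cv2.INTER_CUBIC))
S=avg("scene",4);print((S.sum(2)/3)[240:248,196:204].astype(int)); print((T.sum(2)/3)[171:176,357:367].astype(int))
G=np.load("T.npy");d=np.abs(T-G).sum(2)[225:275,415:470]; print("rule diff",d.max())
E
```

```text
True t 65.6 tool [-0.1351  0.0645] 0.0984 w -0.0002 F [1.3 1.8 1. ]
True t 67.9 tool [-0.1051  0.0642] 0.0983 w 0.0001 F [0.1 1.9 0.9]
True t 70.2 tool [-0.0752  0.0639] 0.0983 w -0.0002 F [0.5 1.2 1.1]
True t 72.6 tool [-0.0452  0.0637] 0.0983 w -0.0002 F [0.9 2.3 1.2]
True t 74.9 tool [-0.0152  0.0634] 0.0983 w 0.0004 F [0.6 1.  1.1]
down False t 78.0 tool [-0.1946 -0.0437] 0.0861 w 0.0847 F [ 0.9 -0.5 -0.1]
rake True t 78.9 tool [-0.1615 -0.0436] 0.0848 w 0.085 F [ 0.8 -0.7  0.3]
[[ 70  71  75 106 146 143 141 142]
 [114 114 102  86 137 149 147 147]
 [109 104  78  46  90 105 102 103]
 [ 80  72  30  33  69  75  74  74]
 [ 76  69  25  56 108 117  97 103]
 [122 110  29  39  96 138 125 128]
 [130  96  46  22  54 101 104 114]
 [124  59  45  18  33  59  61  87]]
[[114 108  87  68  59  46  53  84 106 114]
 [113 111 106 102  94  69  62  92 110 114]
 [105 109 111 111 104  77  65  94 110 113]
 [ 97 103 106 103  99  74  60  85 107 112]
 [ 87  91  95  95  93  72  57  79 105 114]]
rule diff 19.500000000000014
```

View pics/b5.png

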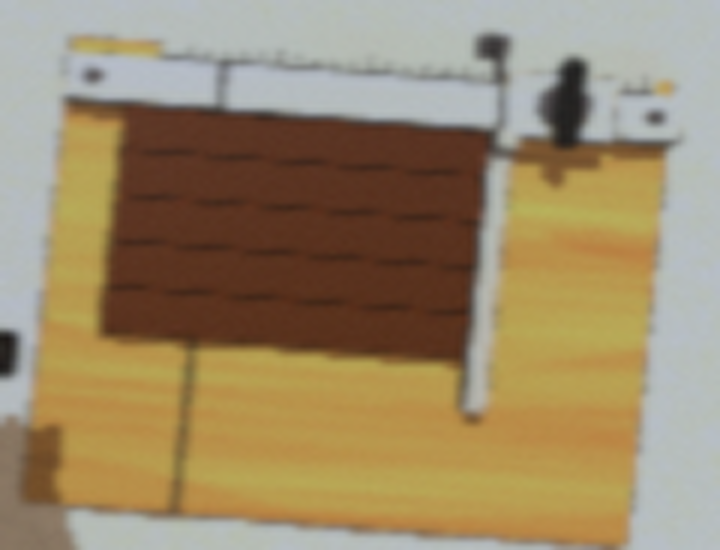

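Pushing the bars home moved the stop: the pointer is now about 1.2 px right in the top view and 1.7 px left in the scene view. I'll measure the slip and push the stop, with the bars, back to the clip.

```bash
cat >> h.py <<'E'
from scipy.ndimage import shift
from scipy.optimize import minimize
def track(A,B,n,box,z):
    A,B=A.sum(2),B.sum(2);x0,y0,x1,y1=box; c=np.array([(x0+x1)/2,(y0+y1)/2]); P=on(n,[c],z)[0]
    f=lambda d: ((shift(B,(-d[1],-d[0]),order=3)-A)[y0:y1,x0:x1]**2).mean()
    q=minimize(f,[0.2,0.1],method="Nelder-Mead",options=dict(xatol=.01,fatol=.01)); return (w2c(on(n,[c+q.x],z)[0])-w2c(P))[0].round(5),q.fun
E
python3 - <<'E'
from h import *
r=robot
T2=np.load("T2.npy");S1=np.load("S1.npy")
TB,SB=(366,168,380,188),(196,238,202,243)
print(track(T2,np.load("T3.npy"),"top",TB,.1))
S=avg("scene",4)
# scene ref before bars = S1 (lever differs): use block/pointer edge region
print(track(S1,S,"scene",(176,232,203,243),.065))
off=track(T2,np.load("T3.npy"),"top",TB,.1)[0][1]
ys=YS+off; print("ys now",ys)
r.set_gripper(0); r.move_pose(pt(-.09,ys-.05,.13),rot(180)); r.line_to(pt(-.09,ys-.05,.028),vel=.15,guard=8)
print(r.line_to(pt(-.09,ys-.01,.028),vel=.02,guard=4),*st())
E
```

```text
(array([ 0.0001 , -0.00513]), np.float64(83.71265375729988))
(array([ 0.00109, -0.00573]), np.float64(7813.45380336618))
ys now -0.14883
True t 85.3 tool [-0.09   -0.1755] 0.1004 w 0.0001 F [ 0.4 -3.2  1.7]
```

```bash
python3 - <<'E'
from h import *
r=robot; y=-.1755
tgt=y+.0048; cmd=y+.005
for i in range(8):
    r.line_to(pt(-.09,cmd,.028),vel=.01); r.pause(.2); a=w2c(r.observe()["tool_pos"])[0][1]; print(cmd,*st())
    if a>tgt-.0003: break
    cmd+=min(.8*(tgt-a),.001)
r.line_to(pt(-.09,-.19,.028),vel=.1); r.line_to(pt(-.09,-.19,.13),vel=.2); r.line_to(pt(-.17,.16,.2),vel=.3)
T=avg("top",4);S=avg("scene",4);np.save("T4.npy",T)
print(track(np.load("T2.npy"),T,"top",(366,168,380,188),.1))
print((S.sum(2)/3)[240:248,196:204].astype(int)); print((T.sum(2)/3)[171:176,357:367].astype(int))
E
```

```text
-0.17049999999999998 t 86.2 tool [-0.09  -0.173] 0.1005 w -0.0002 F [ -1.4 -16.7  -3.6]
-0.16949999999999998 t 86.6 tool [-0.09   -0.1722] 0.1005 w 0.0002 F [ -2.2 -16.7  -3.6]
-0.16849999999999998 t 87.1 tool [-0.09   -0.1712] 0.1005 w -0.0 F [ -1.7 -17.2  -3. ]
-0.16809953142080203 t 87.5 tool [-0.09   -0.1708] 0.1005 w -0.0001 F [ -1.9 -18.1  -4. ]
(array([-0.00012, -0.00083]), np.float64(56.22679146971765))
[[ 72  71  69  71  95 132 144 142]
 [ 78  98  99  92  89 124 148 146]
 [ 75  99 100  91  43  73 105 103]
 [ 67  77  80  66  18  44  77  74]
 [118 109  69  34  27  69 101 104]
 [138 136 109  13  41  96 128 127]
 [128 102  88  21  38  81 105 115]
 [123  57  45  15  35  61  61  87]]
[[114 108  87  66  48  45  63  89 107 114]
 [112 111 107  95  68  64  89 107 113 114]
 [105 109 111 102  73  71  99 113 115 114]
 [ 97 102 107  95  69  70  99 114 115 115]
 [ 86  91  94  87  67  65  97 113 116 115]]
```

```bash
python3 - <<'E'
from h import *
r=robot
r.move_pose(pt(-.09,-.19,.13),rot(180)); r.line_to(pt(-.09,-.19,.028),vel=.15,guard=8)
r.line_to(pt(-.09,-.1735,.028),vel=.05); r.line_to(pt(-.09,-.1672,.028),vel=.01); r.pause(.2); print(*st())
r.line_to(pt(-.09,-.19,.028),vel=.1); r.line_to(pt(-.09,-.19,.13),vel=.2)
rake(5,-.195)
r.line_to(pt(-.17,.16,.2),vel=.3)
T=avg("top",4);S=avg("scene",4);np.save("T5.npy",T)
print(track(np.load("T2.npy"),T,"top",(366,168,380,188),.1))
print((S.sum(2)/3)[242:247,196:204].astype(int)); print((T.sum(2)/3)[171:176,357:367].astype(int))
# rule: bright foot; show crop
cv2.imwrite("pics/b6.png",np.hstack([cv2.resize(np.clip(I*1.6,0,255).astype(np.uint8),(390,500),interpolation=cv2.INTER_CUBIC) for I in(T[165:265,285:395],T[230:270,415:470])]))
G=T.sum(2)/3; print(G[234:266,418:468:2].astype(int))
E
```

```text
t 94.0 tool [-0.09   -0.1701] 0.1007 w 0.0 F [ -2.2 -16.4  -3.5]
down False t 97.4 tool [-0.1946 -0.0439] 0.0862 w 0.0854 F [ 0.3 -0.1  0. ]
rake True t 98.2 tool [-0.1615 -0.0436] 0.0848 w 0.0849 F [ 0.2 -0.1  0.2]
(array([-6.e-05, -2.e-05]), np.float64(11.268973234717834))
[[ 73  92 101  97  73  57 102 103]
 [ 66  75  79  66  33  31  67  76]
 [118 109  71  43  20  53  97 104]
 [138 136 108  24  28  83 128 128]
 [128 102  89  18  34  78 105 115]]
[[115 108  86  66  49  50  67  89 107 114]
 [112 111 106  95  71  74  95 108 114 115]
 [106 109 112 102  75  78 103 114 115 114]
 [ 98 102 106  93  65  67  99 113 115 114]
 [ 87  92  95  86  63  67  98 114 116 116]]
[[117 118 119 117 118 119 119 118 118 118 117 118 118 118 119 119 117 118
  117 116 116 116 116 115 116]
 [118 117 117 117 117 118 118 118 118 118 118 118 118 117 117 118 118 117
  117 116 117 115 116 115 117]
 [118 117 117 116 118 117 118 117 118 117 118 119 117 117 117 118 118 119
  117 116 117 116 116 115 116]
 [117 117 116 117 118 118 118 118 117 118 118 119 118 117 117 118 119 118
  117 117 116 116 116 116 116]
 [117 118 11
[... 2228 characters left out ...]
01  95  98 104 110 107  99  99 104 109
  114 115 114 116 116 116 116]
 [119 117 116 116 117 116 117 116 113 111 111 112 115 106  96  97 104 110
  115 113 110 117 116 115 115]
 [118 118 117 116 116 117 118 117 116 116 116 116 116 113 110 111 113 116
  116 113 109 116 116 116 115]
 [118 117 116 116 116 117 117 117 117 116 117 117 117 116 116 116 117 117
  116 115 113 116 116 116 116]
 [117 117 117 116 117 117 117 116 115 116 116 117 117 116 116 117 117 116
  116 116 115 116 116 115 116]
 [116 117 117 117 116 118 117 116 115 116 117 117 118 117 116 116 116 116
  116 115 115 117 115 114 116]
 [117 117 117 117 116 118 116 117 116 116 116 117 118 117 116 116 115 116
  116 116 115 117 116 114 116]]
```

View pics/b6.png

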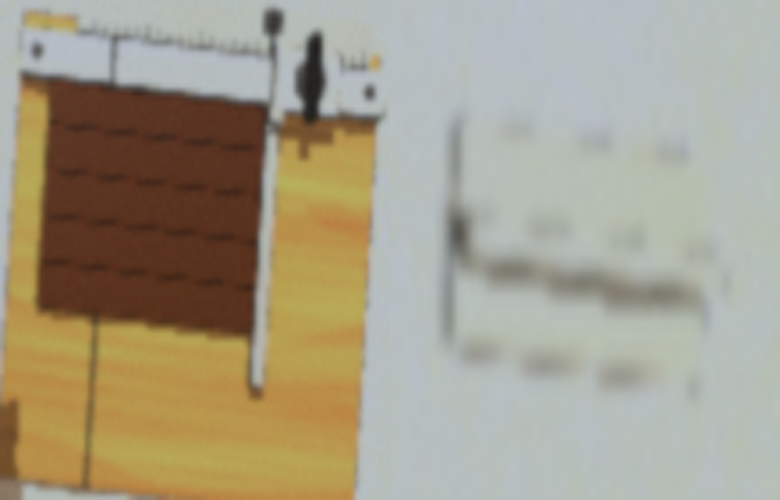

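The stop is back on the clip (0.0 mm residual) with the bars still packed. The rule's foot spans top px (423.5,238.5) to (460,261), with its rib along (425,248) to (459,252). Now to locate it.

```bash
python3 - <<'E'
from h import *
S=avg("scene",4);T=np.load("T5.npy")
cv2.imwrite("pics/r.png",np.hstack([cv2.resize(np.clip(I*k,0,255).astype(np.uint8),(400,400),interpolation=cv2.INTER_CUBIC) for I,k in((S[180:220,100:150],1.2),(T[230:270,415:465],1.9))]))
print(on("top",[(423.7,238.5),(422.8,257.8),(428,258.2),(448,260),(437,239.8),(454,241.8)],.008)[:,:2].round(4).tolist())
print("scene foot front z0",on("scene",[(106.2,207.5),(143,208.5)],.004)[:,:2].round(4).tolist(),"rib top",on("scene",[(106.8,194),(144.2,195)],.035)[:,:2].round(4).tolist())
E
```

```text
[[0.4737, -0.3387], [0.4097, -0.3354], [0.4084, -0.3527], [0.4025, -0.4198], [0.4695, -0.3833], [0.463, -0.4404]]
scene foot front z0 [[0.4673, -0.4539], [0.4745, -0.3363]] rib top [[0.4371, -0.4525], [0.4444, -0.3328]]
```

View pics/r.png

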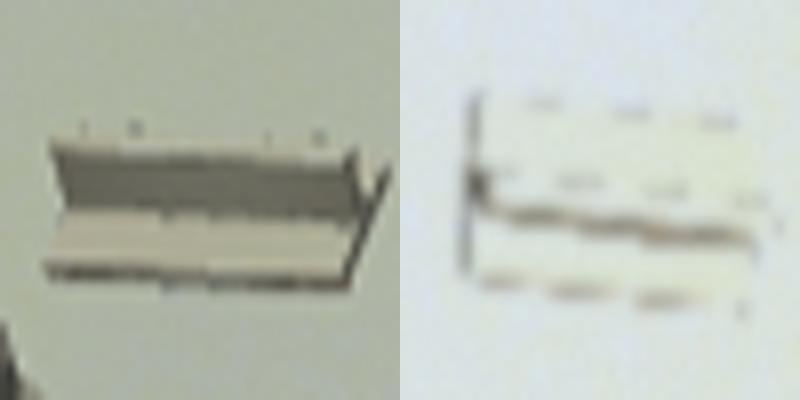

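```bash
python3 - <<'E'
from h import *
r=robot; x,y,a=.438,-.396,85.5; z=.012+r.tip_reach; R=[180,0,a]
r.set_gripper(.05); r.move_pose([x,y,z+.12],R)
print(r.line_to([x,y,z],vel=.15,guard=8),*st()); r.set_gripper(0); print(*st())
r.line_to([x,y,z+.01],vel=.05); r.line_to([x,y,z+.12],vel=.2); print(*st())
X,Y=-.205,-.072
r.move_pose(pt(X,Y,.12),rot(90)); print(*st())
if r.observe()["gripper_width"]>.006:
    r.line_to(pt(X,Y,.0345),vel=.15); print(*st())
    g=r.line_to(pt(-.17,Y,.0345),vel=.02,guard=6); print("flush",g,*st())
    xx=w2c(r.observe()["tool_pos"])[0][0]
    print(r.line_to(pt(xx,Y,.030),vel=.02,guard=6),*st())
E
```

```text
False t 104.0 tool [-0.1812 -0.4354] 0.0857 w 0.0499 F [ 0.6 -0.4  0. ]
t 104.5 tool [-0.1814 -0.4354] 0.0856 w 0.0088 F [-2.7  0.7  5.5]
t 105.5 tool [-0.182  -0.4345] 0.2032 w 0.0088 F [-0.3 -0.1 -4.7]
t 106.9 tool [-0.2046 -0.0728] 0.1927 w 0.0086 F [-1.3 -0.8 -4.1]
t 107.6 tool [-0.2048 -0.0724] 0.1071 w 0.0086 F [ 0.7  0.  -3.6]
flush True t 108.8 tool [-0.1808 -0.0718] 0.1062 w 0.0089 F [ 1.1  0.1 -4.4]
True t 109.0 tool [-0.1808 -0.0718] 0.1051 w 0.0088 F [-1.9 -0.   5. ]
```

```bash
python3 - <<'E'
from h import *
r=robot; xx,Y=w2c(r.observe()["tool_pos"])[0]
r.line_to(pt(-.1795,Y,r.observe()["tool_pos"][2]-r.tip_reach),vel=.02,guard=8); print(*st())
r.set_gripper(.04); r.line_to(pt(-.18,Y,.13),vel=.2); r.move_pose(pt(-.17,.22,.25),rot(90))
T=avg("top",4);S=avg("scene",4);np.save("T6.npy",T);np.save("S6.npy",S)
print(track(np.load("T2.npy"),T,"top",(366,168,380,188),.1)); print((S.sum(2)/3)[242:247,196:204].astype(int))
cv2.imwrite("pics/f.png",np.hstack([cv2.resize(np.clip(I*k,0,255).astype(np.uint8),(390,560),interpolation=cv2.INTER_CUBIC) for I,k in((T[165:270,280:400],1.6),(S[180:250,160:300],1.2))]))
E
```

```text
t 109.3 tool [-0.1798 -0.0718] 0.1052 w 0.0093 F [-5.6  0.6  4.2]
(array([-2.4e-04, -3.0e-05]), np.float64(76.8763634303266))
[[ 71  91 100  95  73  57 100 103]
 [ 65  73  77  65  34  29  67  75]
 [117 107  69  42  19  52  97 102]
 [135 134 108  23  27  82 127 126]
 [127 101  87  16  35  76 106 114]]
```

View pics/f.png

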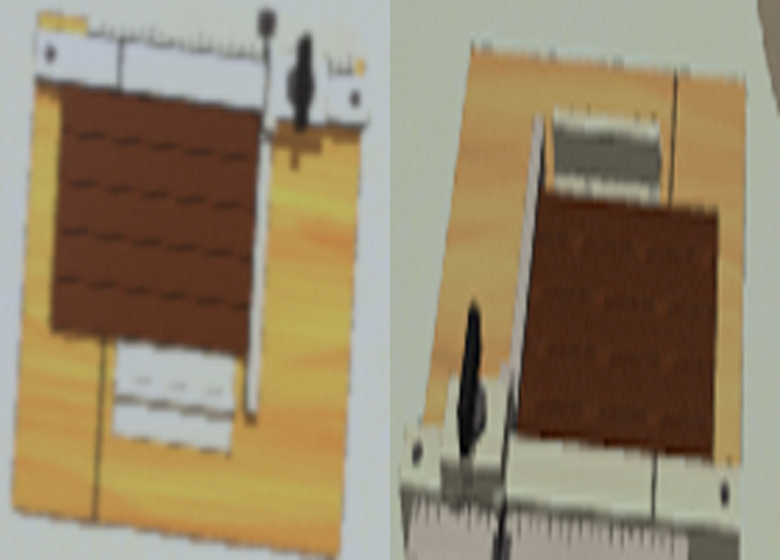

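The rule lies flush along the front bar, left end at crop (115,390), clear of both the slot at (105,390) and the stop. The pointer is on the clip, the lever is across the fence, and all five bars are packed with their ends in line. Handing in.

```bash
python3 -c "
from plant import robot; print(robot.job_done())"
```

```text
the job is handed in; nothing more can be done
None
```

The job is handed in: the pointer is on the clip, the lever is locked, five bars are packed against the fence and stop, and the straightedge is flush and clear of the slot; laying the bars pushed the locked stop back about 5 mm, so I slid it and the bars back to the clip before placing the straightedge.

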